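Square up a pile of plates against locating pins

TASK

Take the third long steel plate from the bench and set it down gently, without dropping it, on top of the two that lie askew on the pin fixture. Then nudge the pile square, so that all three plates lie flat exactly one above the other, their long sides flush against the two side pins and their ends up against the end pin. Leave the short plate and everything else on the bench alone.

Things in the scene. Friction and masses are not known exactly. Their poses are not given: they have to be found in the camera images.
- jig: locating fixture fixed to the bench: flat dark steel base 160 x 120 x 8 mm (x, y, z), on it a raised seat (80 x 44 mm, top 26 mm above the bench, a little smaller than a plate, so that plates overhang it), and three upright 12 mm steel pins whose tops are 54 mm above the bench: two along the +y side, one at the +x end. -x and -y sides open. Origin at the centre of its underside.
- home (a point): centre, on the seat's top face, of the place where a plate lies when it touches all three pins; 15, 12, 26 mm from jig in x, y, z. x runs along the plate towards the end pin (pin axis at x = 51, y = 0 mm), y towards the two side pins (axes at x = -38 and +18, y = 31 mm). The seat reaches from x = -40 to 40 and y = -20 to 24 mm.
- plate_low: lower of two flat steel plates that lie roughly piled, askew and some way from the pins, on the fixture's seat. 90 x 50 x 8 mm (x, y, z), about 280 g, with two drilled 10 mm holes. Origin at the centre of its underside, x along its length, z up; its two ends are alike. 
- plate_mid: upper of the two plates on the fixture. 90 x 50 x 8 mm (x, y, z), about 280 g, with two drilled 10 mm holes. Origin at the centre of its underside, x along its length, z up; its two ends are alike. 
- plate_new: third plate of the same long kind, lying flat on the bare bench. 90 x 50 x 8 mm (x, y, z), about 280 g, with two drilled 10 mm holes. Origin at the centre of its underside, x along its length, z up; its two ends are alike. 
- plate_short: odd shorter steel plate, 60 x 50 x 8 mm, one hole in the middle, lying flat on the bench; not part of the job. Origin at the centre of its underside.
- nut: large dark steel hexagon nut, 32 mm across corners, 14 mm high, on the bench beside the job; bystander. Origin under its centre.
- bush: brass flanged bush, 34 mm diameter at the foot, 26 mm high, upright; bystander. Origin under its centre.
- wrench: open-ended wrench lying flat crosswise near the robot; bystander.
- screwdriver: screwdriver lying crosswise near the robot; bystander.
- spray: green bottle with red cap, 56 mm diameter, 140 mm high, upright beyond the job; bystander. Origin under its centre.
- cup: steel cup, 70 mm diameter, 70 mm high, upright beyond the job; bystander. Origin under its centre.
- brush: bench brush lying crosswise beyond the job; bystander.
Not all that is in view belongs to the job. Leave any red look-alike of the plate_new alone. Several things have the shape of the jig; the one meant has the colours described above.

How it is judged (in metres and radians):
At the end, for the whole second after the job is handed in: All three long plates lie flat in one pile on the fixture's seat, the bench one on top of the other two in their first order, each within 3 mm along and across, and 0.05 rad of turn and tilt, of where it touches all three pins, and at rest (x of plate_low in the frame of home between -0.003 and 0.003 m and y of plate_low in the frame of home between -0.003 and 0.003 m and z of plate_low in the frame of home between -0.003 and 0.003 m and angle between the x axis of each of plate_low, plate_mid, plate_new and the x axis of home, either way round below 0.05 rad and angle between each of plate_low, plate_mid, plate_new's own z axis and vertical below 0.05 rad and linear speed of each of plate_low, plate_mid, plate_new below 0.02 m/s and x of plate_mid in the frame of home between -0.003 and 0.003 m and y of plate_mid in the frame of home between -0.003 and 0.003 m and z of plate_mid in the frame of home between 0.005 and 0.011 m and x of plate_new in the frame of home between -0.003 and 0.003 m and y of plate_new in the frame of home between -0.003 and 0.003 m and z of plate_new in the frame of home between 0.013 and 0.019 m).
It fails at once if the short plate or another bystander on the bench is displaced by more than 25 mm (distance of any of plate_short, nut, bush, wrench, screwdriver, spray, cup, brush from where it was at the start of the episode above 0.025 m).
It fails at once if a long plate is dropped or flung (faster than 0.5 m/s while the fingers do not touch it, a fall of about 13 mm) ((contact force between plate_low and the fingers below 0.05 N and linear speed of plate_low above 0.5 m/s) or (contact force between plate_mid and the fingers below 0.05 N and linear speed of plate_mid above 0.5 m/s) or (contact force between plate_new and the fingers below 0.05 N and linear speed of plate_new above 0.5 m/s)).
It also fails if it takes over 62 s, if anything falls off the work surface, if the arm or the gripper's body presses on something with over 40 N, if the wrist force passes 120 N, or if a joint passes its speed limit or range.

ROBOT

A 6-joint arm with a two-finger parallel gripper is mounted at the origin on the work surface. World frame = base frame: x ahead of the robot, y to its left, z up, the work surface at z = 0. Lengths are in mm, angles in degrees, forces in N, time in s.
With the tool pointing down it reaches from about 300 to 875 mm from the base axis. Payload 4.2 kg.
Tool frame: the origin (TCP) lies on the centre line of the jaws, within the pads' length; the fingertips stand robot.nose_length ahead of it and the grasp point (between the pads) lies 5 mm behind it (robot.nose_length is the distance from the TCP to the fingertips, in mm); z points along the fingers, y is the direction in which the jaws open and shut (so a half turn about z gives the same grasp; the last joint's range is limited). The gripper opens to 85 mm and grips with 20 to 120 N. Pads are 22 mm wide; open, the fingers measure 114 mm over their backs; the gripper's body (76 mm by 85 mm) begins 54 mm behind the grasp point. The pads swing forward as they close: fully open they stand 13 mm farther back than shut.
Start: joints at [76.089, 18.312, 89.639, -0, 72.044, -1.146], TCP at [127.053, 560.801, 245.338] pointing down, gripper open.
Joint ranges: [-177.97, 177.97], [-48.28, 115.42], [12.27, 149.76], [-77.06, 257.06], [2.81, 150.46], [-146.56, 146.56]. Speed limits (degrees/s): [147.25, 147.25, 180, 180, 180, 180].

INTERFACE

Orientations are given as [roll, pitch, yaw] about the fixed x, y, z axes, in that order (R = Rz(yaw) Ry(pitch) Rx(roll)).
In Python, from plant import sense, imaging, robot, nets gives the robot as it stands.
- The arm moves only by the shell command python3 -m jog 'ROWS' [FORCE]. ROWS is text: rows parted by semicolons, each of 7 numbers parted by spaces: the turn, a rotation vector about the tool's x, y, z in rad, then the shift along the tool's x, y, z in mm, then the opening, from 0 (shut) to 1 (fully open). A call has 1 to 12 rows; each row shifts and turns the pose as measured when the row begins, along the tool's axes as they then stand; what a row does not reach is not made up. A row lasts 1/8 s, in which the tool goes at most 62.5 mm and 10.7 degrees, less where a joint would pass 70% of its speed; a pose out of reach is approached as far as the arm can. A call with a gripper value outside its range is refused whole. The fingers move at their own pace and stop on an object; FORCE is the grip in N (left out, the last holds). Time passes only in rows, so rows that do not move let the fingers close. It gives the time, the measured TCP pose, the force and the opening at its end, in the units of the state.
- sense(): the state, without advancing time (a new reading comes with each control period).
- imaging.get_image(name): name is "scene" or "top"; returns (picture, depth): 400x640x3 uint8, red, green, blue; 400x640 float32, mm along the optical axis (not along the pixel's ray), 0 where there is no reading.
- imaging.calibration(name): a dict with "K" (3x3 intrinsics, pixels), "k1" (the pictures are not rectified: a ray, as slopes to the right and down, at radius r is drawn at 1 + k1 r^2 times it, then the intrinsics apply), "origin" and "attitude" of the camera in the world. Camera axes: x right, y up, looking along -z (the intrinsics and any distortion apply to the point x, -y, -z); pixel columns grow to the right and rows downward; lengths in mm; the calibration is good to about 2 mm. A picture is of the moment at which its call begins. calibration takes no time and is no camera call.
- robot.job_done(): hands the job in, once; it reports no verdict.
Trained networks look in the newest picture that a camera, given by its name, has taken for a name from the list of things; names that differ only in an ending like _2 or _b are one class to them, and where a whole thing is asked for, a point or a joint stands for the part that bears it (a point fixed in the world has none). Each returns a list of dicts, best first, with "score" (0 to 1); they miss things now and then, are a little off and sometimes report something else, mostly with a low value. They report only what shows in the picture. A call takes as long as a camera call. They do not tell look-alikes from the thing itself.
- nets.search_frame(name, camera): "rect" ([centre column, centre row, width, height] in pixels, round what is visible of it).
- nets.place_of(name, camera): "at" ([row, column] in pixels: a listed point, or the origin of a listed thing).
The state is a dict: "clock": time; "joints": joint angles; "qvel": joint speeds; "effort": joint torques, N m; "ee_pos": TCP position; "tcp_rot": TCP orientation; "ft_force": force on the tool from outside, world axes, zero at the start; "wrist_torque": the same for the moment, N m; "gripper_width": finger opening in mm.
Only numpy, scipy, OpenCV 4.12 (cv2) and the standard library are available. Lean on these libraries where they do the work, as an engineer would, in place of code of your own. Each camera call takes 0.05 s, during which the arm holds its last target. There are 200 camera calls.

## Working session

There is one attempt and no reset: what is moved stays moved. The work goes in short steps, Python scripts to look and compute and a shell command to move; the robot and the scene stay as the last step left them, time stands still between calls to the robot, and variables do not carry over. Pictures are saved under pics/ and viewed, about 8 in all and at most 12, crops included, and the job is handed in when it is done.

```bash
ls; mkdir -p pics; python3 - <<'E'
from plant import sense, imaging, robot, nets
import cv2
print(robot.nose_length); s=sense(); print(s['clock'],s['ee_pos'],s['tcp_rot'],s['gripper_width'])
for n in("scene","top"):
    p,d=imaging.get_image(n); cv2.imwrite(f'pics/{n}0.png',p[:,:,::-1]); print(n,imaging.calibration(n))
E
```

```text
pics
14.0
0.0 [126.94576218 560.3499385  244.48457747] [-1.79899565e+02 -1.41676539e-03  1.67234890e+02] 85.31162163137478
scene {'K': array([[491.11449048,   0.        , 329.41322898],
       [  0.        , 491.11449048, 204.03893553],
       [  0.        ,   0.        ,   1.        ]]), 'k1': 0.041815019470974796, 'origin': array([1206.09835041, -615.03738163, 1065.9471013 ]), 'attitude': array([41.03071714,  0.53412146, 46.75010059])}
top {'K': array([[423.50680067,   0.        , 322.39290807],
       [  0.        , 423.50680067, 202.41902389],
       [  0.        ,   0.        ,   1.        ]]), 'k1': -0.03256419840400535, 'origin': array([ 316.94978031,  -24.08220812, 1380.92866206]), 'attitude': array([  9.80656868,   0.96384927, -89.3811951 ])}
```

View pics/top0.png

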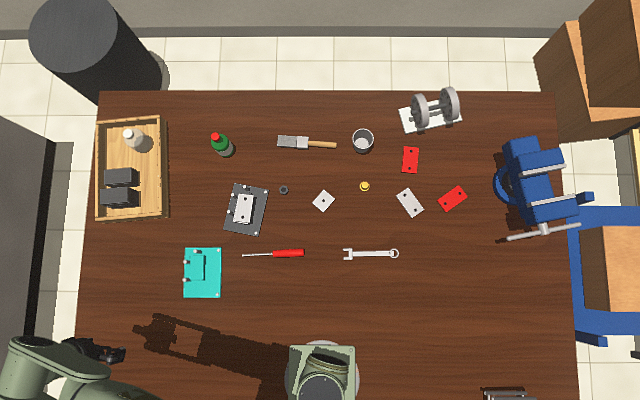

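View pics/scene0.png

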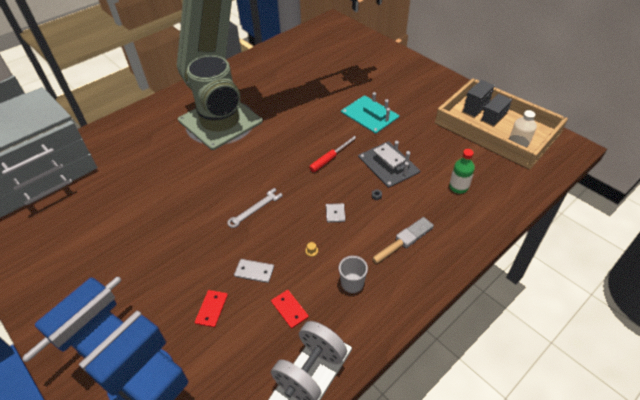

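Top view: the grey long plate is at (410,202); the red look-alikes at (410,158) and (453,198) are to be left alone. The short grey plate is at (323,200). The dark jig with the pile is at (245,208), and the turquoise one at (202,272) is a decoy. The grey long plate and the dark jig fit the description, so I'll confirm both in one crop.

```bash
cat > h.py <<'E'
import numpy as np, cv2
from scipy.spatial.transform import Rotation as Ro
from plant import sense, imaging, robot, nets
def cam(n):
    c=imaging.calibration(n); return c,Ro.from_euler('xyz',c['attitude'],degrees=True).as_matrix()
def proj(n,P):
    c,R=cam(n); q=(np.atleast_2d(P)-c['origin'])@R; s=np.c_[q[:,0],-q[:,1]]/-q[:,2:3]
    s=s*(1+c['k1']*(s**2).sum(1,keepdims=True)); K=c['K']; return np.c_[s[:,0]*K[0,0]+K[0,2],s[:,1]*K[1,1]+K[1,2]]
def ray(n,uv):
    c,R=cam(n); K=c['K']; d=(np.atleast_2d(uv)-[K[0,2],K[1,2]])/[K[0,0],K[1,1]]; s=d.copy()
    for _ in range(10): s=d/(1+c['k1']*(s**2).sum(1,keepdims=True))
    return c['origin'],np.c_[s[:,0],-s[:,1],-np.ones(len(s))]@R.T
def onz(n,uv,z):
    o,d=ray(n,uv); return o+d*((z-o[2])/d[:,2:3])
def shot(n,f=None):
    p,d=imaging.get_image(n)
    if f: cv2.imwrite(f,p[:,:,::-1])
    return p,d
def crop(p,u,v,w,h,k): 
    return cv2.resize(p[v-h//2:v+h//2,u-w//2:u+w//2,::-1],None,fx=k,fy=k,interpolation=cv2.INTER_CUBIC)
E
python3 - <<'E'
from h import *
t=cv2.imread('pics/top0.png')[:,:,::-1]; s=cv2.imread('pics/scene0.png')[:,:,::-1]
a=np.vstack([np.hstack([crop(t,246,208,64,60,6),crop(s,390,160,64,60,6)]),crop(t,410,202,128,30,6)])
cv2.imwrite('pics/c1.png',a); print(a.shape)
print(onz('top',[[410,202],[245,208],[323,200]],8))
print(onz('scene',[[254,270],[390,160],[335,212]],8))
# plate_new mask & short mask
for n,im,c in(('top',t,(410,202)),('scene',s,(254,270)),('top',t,(323,200)),('scene',s,(335,212))):
    hsv=cv2.cvtColor(im[:,:,::-1].copy(),cv2.COLOR_BGR2HSV); m=((hsv[...,1]<60)&(hsv[...,2]>110)).astype(np.uint8)
    nn,l,st,ce=cv2.connectedComponentsWithStats(m); k=l[c[1]-4:c[1]+4,c[0]-6:c[0]+6]; k=np.bincount(k[k>0]).argmax()
    pts,_=cv2.findContours((l==k).astype(np.uint8),0,1); pts=np.argwhere(l==k)[:,::-1].astype(float)
    w=onz(n,pts,8)[:,:2].astype(np.float32); r=cv2.minAreaRect(w); print(n,len(pts),w.mean(0),r)
E
```

```text
(540, 768, 3)
[[ 5.57695430e+02 -2.86132911e+02  8.00000000e+00]
 [ 5.33343359e+02  2.56549244e+02  8.00000000e+00]
 [ 5.62128675e+02 -3.34594554e-01  8.00000000e+00]]
[[ 5.58317499e+02 -2.83993618e+02  8.00000000e+00]
 [ 5.26726251e+02  2.67476291e+02  8.00000000e+00]
 [ 5.61246066e+02 -3.66500374e-01  8.00000000e+00]]
top 412 [ 556.7995  -284.23102] ((557.244140625, -284.4714050292969), (90.14825439453125, 51.92606735229492), 34.48146438598633)
scene 648 [ 558.15735 -284.36743] ((557.913330078125, -284.3216857910156), (93.47848510742188, 55.11551284790039), 34.23447036743164)
top 268 [ 5.6081110e+02 -1.4186394e-01] ((560.7816162109375, -0.09280776977539062), (50.394161224365234, 59.506683349609375), 50.42412567138672)
scene 327 [ 5.6160095e+02 -4.7311896e-01] ((561.5367431640625, -0.0107879638671875), (52.957000732421875, 65.7213363647461), 49.23587417602539)
```

View pics/c1.png

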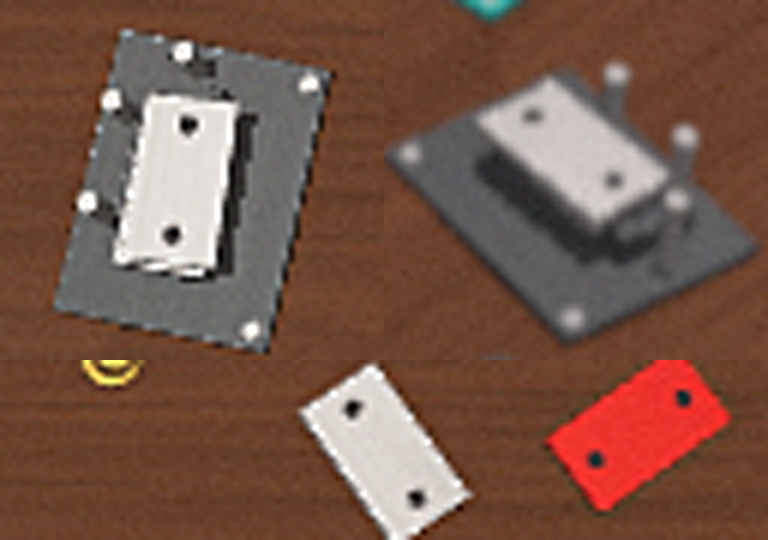

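The crop confirms it: a bare grey two-hole plate, and a dark jig with pin tops at crop (183,52), (112,101) and (88,203), carrying the two askew plates. Next I'll fit the jig and the upper plate using both cameras.

```bash
cat > fit.py <<'E'
from h import *
from scipy.optimize import least_squares
T=np.array([[183,52],[112,101],[88,203],[122,30],[330,72],[268,352],[53,305]])/6+[214,178]-.5+.5/6
S=(np.array([[678,200],[684,137],[616,74],[755,250],[567,343],[386,150]])-[384,0])/6+[358,130]-.5+.5/6
LT=np.array([[66,12,54],[33,43,54],[-23,43,54],[80,60,8],[80,-60,8],[-80,-60,8],[-80,60,8]],float)
LS=np.array([[66,12,54],[33,43,54],[-23,43,54],[80,60,8],[80,-60,8],[-80,-60,8]],float)
def W(p,L):
    c,s=np.cos(p[2]),np.sin(p[2]); return np.c_[p[0]+c*L[:,0]-s*L[:,1],p[1]+s*L[:,0]+c*L[:,1],L[:,2]]
ft=lambda p:(proj('top',W(p,LT))-T).ravel()
fs=lambda p:(proj('scene',W(p,LS))-S).ravel()
for f in(ft,fs,lambda p:np.r_[ft(p),fs(p)]):
    r=least_squares(f,[530,260,-.2],loss='soft_l1',x_scale=[10,10,.1]); J=r.x
    print('jig',J[:2],np.degrees(J[2])); print(r.fun.reshape(-1,2).round(1).tolist())
H=W(J,np.array([[15,12,26.]]))[0]; print('home',H)
np.save('jig.npy',np.r_[H,J[2]])
def loc(P): 
    c,s=np.cos(J[2]),np.sin(J[2]); d=P[:,:2]-H[:2]; return np.c_[c*d[:,0]+s*d[:,1],-s*d[:,0]+c*d[:,1]]
print('mid corners, home frame',loc(onz('top',(np.array([[147,95],[240,102],[217,272],[130,262]])/6+[214,178]-.4),42)).round(1).tolist())
print('mid scene',loc(onz('scene',((np.array([[552,76],[477,122],[598,222],[670,173]])-[384,0])/6+[358,130]-.4),42)).round(1).tolist())
print('holes',loc(onz('top',(np.array([[189,124],[172,235]])/6+[214,178]-.4),42)).round(1).tolist(),loc(onz('scene',((np.array([[534,116],[615,180]])-[384,0])/6+[358,130]-.4),42)).round(1).tolist())
s=sense(); R=Ro.from_euler('xyz',s['tcp_rot'],degrees=True).as_matrix(); print(R.round(3))
E
cat > plan.py <<'E'
# python3 plan.py x y z yaw_of_tool_x : tool-axis shift & turn needed
import sys; from h import *
s=sense(); R=Ro.from_euler('xyz',s['tcp_rot'],degrees=True).as_matrix(); x,y,z,w=map(float,sys.argv[1:5])
G=Ro.from_euler('xyz',[180,0,w],degrees=True).as_matrix()
print('clock',round(s['clock'],2),'pose',s['ee_pos'].round(1),s['tcp_rot'].round(2),'w',round(s['gripper_width'],1),'F',s['ft_force'].round(1))
print('shift',((np.array([x,y,z])-s['ee_pos'])@R).round(1),'turn',Ro.from_matrix(R.T@G).as_rotvec().round(4),'J6',s['joints'][5].round(1))
E
python3 fit.py; python3 plan.py 549 -290 120 34.4; python3 plan.py 549 -290 120 -145.6
```

```text
jig [529.7182315  253.85915357] -10.923543344304756
[[-0.0, 0.0], [0.1, -0.1], [-0.0, -0.2], [-0.1, -0.2], [0.2, -0.3], [-0.3, 0.2], [0.0, 0.8]]
jig [530.91691518 254.96584609] -11.44642035178042
[[-0.3, 0.2], [0.1, 0.3], [0.2, 0.2], [0.7, -0.4], [-0.2, -0.4], [-0.4, 0.1]]
jig [530.32067828 254.3299276 ] -11.06869018208804
[[-0.1, -0.2], [-0.0, -0.3], [-0.2, -0.4], [-0.1, -0.5], [0.2, -0.4], [-0.5, 0.1], [-0.2, 0.5], [-0.5, 0.1], [-0.2, 0.2], [-0.2, 0.1], [0.5, -0.6], [-0.2, -0.4], [-0.8, 0.3]]
home [547.34547253 263.22691475  26.        ]
mid corners, home frame [[25.6, 16.0], [31.9, -34.2], [-60.3, -43.3], [-64.5, 3.6]]
mid scene [[-64.8, 12.5], [-57.5, -40.2], [33.5, -32.1], [25.1, 18.9]]
holes [[14.6, -10.0], [-45.8, -15.1]] [[-45.4, -13.2], [14.3, -7.1]]
[[-0.975  0.221 -0.   ]
 [ 0.221  0.975 -0.002]
 [ 0.    -0.002 -1.   ]]
clock 0.1 pose [127.  560.4 244.6] [-179.91   -0.    167.23] w 85.4 F [-0.1  0.3  0.4]
shift [-599.5 -735.9  125.7] turn [-8.0000e-04  1.8000e-03  2.3184e+00] J6 -1.1
clock 0.1 pose [127.  560.4 244.6] [-179.91   -0.    167.23] w 85.4 F [-0.1  0.3  0.4]
shift [-599.5 -735.9  125.7] turn [-1.500e-03 -7.000e-04 -8.232e-01] J6 -1.1
```

```bash
python3 -m jog '0 0 0 -30 -37 0 0.8;0 0 0 -38 -46 0 0.8;0 0 0 -38 -46 0 0.8;0 0 0 -38 -46 0 0.8;0 0 0 -38 -46 0 0.8;0 0 0 -38 -46 0 0.8;0 0 0 -38 -46 0 0.8;0 0 0 -38 -46 0 0.8;0 0 0 -38 -46 0 0.8;0 0 0 -38 -46 0 0.8;0 0 0 -38 -46 0 0.8;0 0 0 -38 -46 0 0.8' 60; python3 plan.py 557.5 -284.4 60 34.4
```

```text
clock: 1.6
ee_pos: [452.1, -84.1, 243.6]
tcp_rot: [-179.9, 0.2, 167.7]
ft_force: [1.3, 1.2, 0.0]
gripper_width: 68.3
clock 1.6 pose [452.1 -84.1 243.6] [-1.7989e+02  1.6000e-01  1.6771e+02] w 68.3 F [1.3 1.2 0. ]
shift [-145.1 -172.9  184.3] turn [2.3000e-03 3.7000e-03 2.3267e+00] J6 -89.6
```

```bash
python3 -m jog '0 0 0 -36 -43 0 0.8;0 0 0 -36 -43 0 0.8;0 0 0 -36 -43 0 0.8;0 0 0 -37 -43 0 0.8;0 0 0.18 0 0 15 0.8;0 0 0.18 0 0 15 0.8;0 0 0.18 0 0 15 0.8;0 0 0.18 0 0 15 0.8;0 0 0.18 0 0 15 0.8;0 0 0.18 0 0 15 0.8;0 0 0.18 0 0 15 0.8;0 0 0.18 0 0 10 0.8'; python3 plan.py 557.5 -284.4 60 34.4
```

```text
clock: 3.1
ee_pos: [558.2, -295.1, 118.3]
tcp_rot: [-179.6, -0.1, 82.0]
ft_force: [0.2, -0.6, 0.1]
gripper_width: 68.7
clock 3.1 pose [ 558.2 -295.1  118.3] [-1.7964e+02 -1.0000e-01  8.2040e+01] w 68.7 F [ 0.2 -0.6  0.1]
shift [10.4 -1.8 58.3] turn [-0.0066  0.0009  0.8314] J6 -20.9
```

```bash
python3 -m jog '0 0 0 10 -2 10 0.8;0 0 0.17 0 0 12 0.8;0 0 0.17 0 0 12 0.8;0 0 0.17 0 0 12 0.8;0 0 0.17 0 0 10 0.8;0 0 0.15 0 0 3 0.8;0 0 0 0 0 0 0.8'; python3 plan.py 557.5 -284.4 18 34.4; python3 - <<'E'
from h import *
a,_=shot('top');b,_=shot('scene')
cv2.imwrite('pics/c2.png',np.hstack([crop(a,410,200,64,60,6),crop(b,254,262,64,60,6)]))
E
```

```text
clock: 3.98
ee_pos: [554.9, -279.0, 53.7]
tcp_rot: [-179.3, 0.3, 34.3]
ft_force: [0.3, -0.2, -0.3]
gripper_width: 68.3
clock 3.98 pose [ 554.9 -279.    53.7] [-179.26    0.34   34.32] w 68.3 F [ 0.3 -0.2 -0.3]
shift [-0.7  6.4 35.6] turn [-0.013   0.0059 -0.0015] J6 27.9
```

View pics/c2.png

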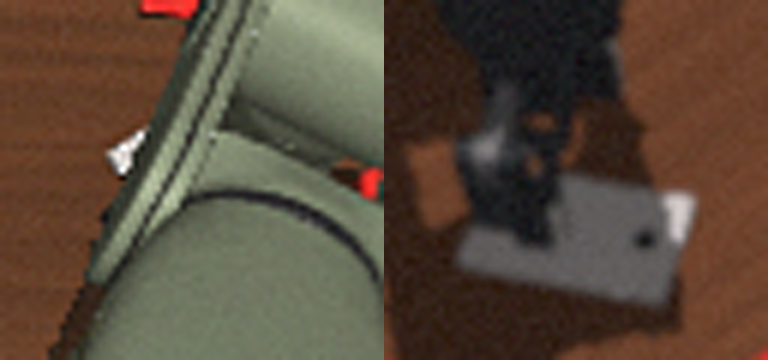

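The scene crop shows the gripper over the plate with the jaws straddling it. I'll correct the 6 mm offset and go down in steps, watching the force.

```bash
python3 -m jog '-0.013 0.006 0 -1 6.4 2 0.8;0 0 0 0 0 10 0.8;0 0 0 0 0 10 0.75;0 0 0 0 0 8 0.75;0 0 0 0 0 4 0.75;0 0 0 0 0 0 0.75'; python3 plan.py 557.5 -284.4 18 34.4
```

```text
clock: 4.82
ee_pos: [558.0, -285.4, 17.4]
tcp_rot: [179.9, -0.0, 34.6]
ft_force: [-0.1, 0.1, 1.0]
gripper_width: 64.5
clock 4.83 pose [ 558.  -285.4   17.4] [ 1.7993e+02 -4.0000e-02  3.4560e+01] w 64.5 F [-0.1  0.1  1. ]
shift [ 0.2 -1.1 -0.6] turn [ 0.0013 -0.0007  0.0028] J6 27.3
```

```bash
python3 -m jog '0 0 0 0 -1 2.5 0.75;0 0 0 0 0 2 0.75;0 0 0 0 0 0 0.5;0 0 0 0 0 0 0.5;0 0 0 0 0 0 0.5;0 0 0 0 0 0 0.5' 60; python3 plan.py 557.5 -284.4 18 34.4
```

```text
clock: 5.58
ee_pos: [557.9, -284.7, 13.7]
tcp_rot: [179.8, -0.1, 34.6]
ft_force: [0.5, 0.6, 0.1]
gripper_width: 47.3
clock 5.58 pose [ 557.9 -284.7   13.7] [ 1.7985e+02 -8.0000e-02  3.4570e+01] w 47.3 F [0.5 0.6 0.1]
shift [-0.1 -0.5 -4.3] turn [ 0.0027 -0.0014  0.0029] J6 27.3
```

```bash
python3 -m jog '0 0 0 0 0 0 0.4;0 0 0 0 0 0 0.4;0 0 0 0 0 0 0.4' 60; python3 -m jog '0 0 0 0 0 -10 0.4;0 0 0 0 0 -10 0.4;0 0 0 0 0 -20 0.4;0 0 0 0 0 -10 0.4;0 0 0 0 0 0 0.4;0 0 0 0 0 0 0.4' 60; python3 - <<'E'
from h import *
b,_=shot('scene')
cv2.imwrite('pics/c3.png',crop(b,254,256,100,76,6))
E
```

```text
clock: 5.95
ee_pos: [557.9, -284.7, 13.7]
tcp_rot: [179.8, -0.1, 34.6]
ft_force: [-0.7, -0.2, -0.6]
gripper_width: 48.2
clock: 6.7
ee_pos: [556.5, -284.0, 65.4]
tcp_rot: [-180.0, -0.0, 34.6]
ft_force: [0.5, -0.1, -3.0]
gripper_width: 47.4
```

View pics/c3.png

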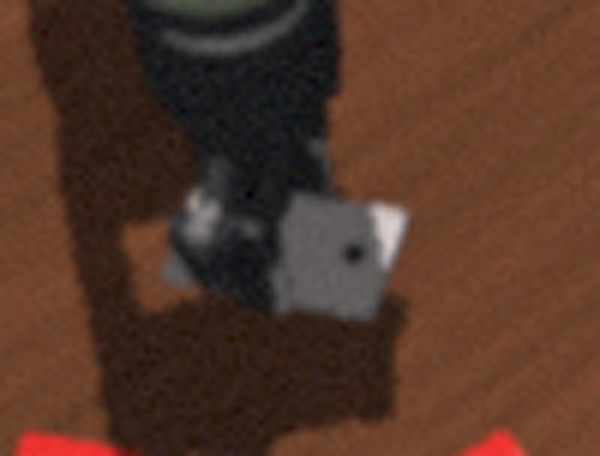

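The plate is held: it is clear of its shadow, Fz is −3 N, and the underside sits at TCP z − 13.7. I'll carry it to the jig.

```bash
python3 -m jog '0 0 0 0 0 -35 0.4;0 0 0 15 -22 -25 0.4;0 0 0 29 -46 0 0.4;0 0 0 29 -46 0 0.4;0 0 0 29 -46 0 0.4;0 0 0 29 -46 0 0.4;0 0 0 29 -46 0 0.4;0 0 0 29 -46 0 0.4;0 0 0 29 -46 0 0.4;0 0 0 29 -46 0 0.4;0 0 0 20 -32 0 0.4;0 0 0 0 0 0 0.4'; python3 plan.py 537 257 100 168.9
```

```text
clock: 8.25
ee_pos: [535.3, 230.0, 120.4]
tcp_rot: [-179.7, 0.4, 34.4]
ft_force: [0.3, -1.3, -3.0]
gripper_width: 48.1
clock 8.25 pose [535.3 230.  120.4] [-179.65    0.36   34.4 ] w 48.1 F [ 0.3 -1.3 -3. ]
shift [ 16.8 -21.2  20.4] turn [-0.0103 -0.0041 -2.3474] J6 77.4
```

```bash
python3 -m jog '-0.01 -0.004 0 17 -21 0 0.4;0 0 -0.18 0 0 0 0.4;0 0 -0.18 0 0 0 0.4;0 0 -0.18 0 0 0 0.4;0 0 -0.18 0 0 0 0.4;0 0 -0.18 0 0 0 0.4;0 0 -0.18 0 0 0 0.4;0 0 -0.18 0 0 0 0.4;0 0 -0.18 0 0 0 0.4;0 0 -0.18 0 0 0 0.4;0 0 -0.18 0 0 0 0.4'; python3 -m jog '0 0 -0.18 0 0 0 0.4;0 0 -0.18 0 0 0 0.4;0 0 -0.17 0 0 0 0.4;0 0 0 0 0 0 0.4';python3 plan.py 537 257 75 168.9
```

```text
clock: 9.62
ee_pos: [534.8, 244.7, 113.2]
tcp_rot: [-178.3, -0.2, 140.5]
ft_force: [-0.0, 0.2, -3.3]
gripper_width: 47.4
clock: 10.12
ee_pos: [534.0, 239.4, 110.9]
tcp_rot: [-178.4, -1.3, 171.6]
ft_force: [-0.8, 0.2, -3.6]
gripper_width: 47.7
clock 10.12 pose [534.  239.4 110.9] [-178.37   -1.28  171.6 ] w 47.7 F [-0.8  0.2 -3.6]
shift [-1.2 18.8 35.3] turn [-0.029  -0.0216  0.0474] J6 -57.8
```

```bash
python3 -m jog '-0.029 -0.0216 0.047 -1.2 18.8 0 0.4;0 0 0 0 0 10 0.4;0 0 0 0 0 10 0.4;0 0 0 0 0 0 0.4';python3 plan.py 537 257 62 168.9; python3 - <<'E'
from h import *
a,_=shot('top');b,_=shot('scene')
cv2.imwrite('pics/c4.png',np.hstack([crop(a,246,208,64,60,6),crop(b,390,152,64,60,6)]))
E
```

```text
clock: 10.62
ee_pos: [537.1, 254.8, 87.4]
tcp_rot: [-179.8, -0.2, 168.4]
ft_force: [-0.6, 0.2, -3.0]
gripper_width: 47.4
clock 10.62 pose [537.1 254.8  87.4] [-1.7978e+02 -1.7000e-01  1.6840e+02] w 47.4 F [-0.6  0.2 -3. ]
shift [ 0.5  2.2 25.4] turn [-0.0038 -0.003  -0.0087] J6 -54.0
```

View pics/c4.png

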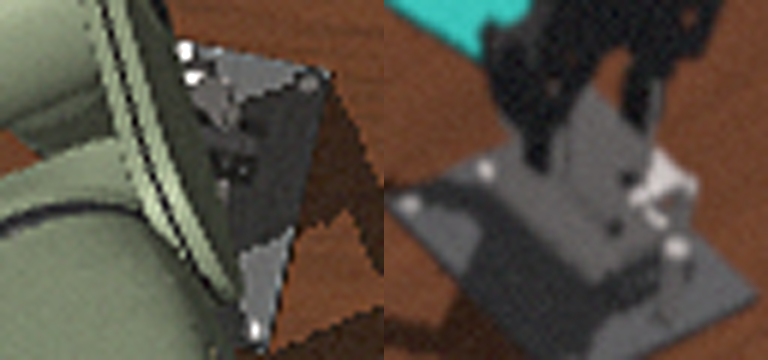

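In the scene crop the plate hangs just above the pile, inside the pins, with the end pin at (675,245). Lowering gently.

```bash
python3 -m jog '-0.004 -0.003 -0.009 0.5 2.2 8 0.4;0 0 0 0 0 8 0.4;0 0 0 0 0 6 0.4;0 0 0 0 0 4 0.4;0 0 0 0 0 2 0.4;0 0 0 0 0 0 0.4';python3 plan.py 537 257 55.5 168.9
```

```text
clock: 11.48
ee_pos: [538.1, 257.7, 58.7]
tcp_rot: [179.9, 0.1, 169.0]
ft_force: [-0.3, 0.7, -2.3]
gripper_width: 47.6
clock 11.47 pose [538.1 257.7  58.7] [1.7989e+02 1.3000e-01 1.6895e+02] w 47.6 F [-0.3  0.7 -2.3]
shift [ 0.9 -0.9  3.2] turn [0.002  0.0023 0.0009] J6 -54.5
```

```bash
python3 -m jog '0 0 0 0 0 1.5 0.4;0 0 0 0 0 1.5 0.4;0 0 0 0 0 0 0.4'; python3 -m jog '0 0 0 0 0 1 0.4;0 0 0 0 0 0 0.4';
```

```text
clock: 11.85
ee_pos: [538.4, 257.8, 56.0]
tcp_rot: [179.9, 0.2, 169.0]
ft_force: [-0.4, -0.1, -3.1]
gripper_width: 47.5
clock: 12.1
ee_pos: [538.6, 257.9, 55.8]
tcp_rot: [179.8, 0.2, 169.0]
ft_force: [-0.7, -0.2, -3.4]
gripper_width: 47.8
```

```bash
python3 -m jog '0 0 0 0 0 1.5 0.4;0 0 0 0 0 0 0.4'; python3 -m jog '0 0 0 0 0 1.5 0.4;0 0 0 0 0 0 0.4';
```

```text
clock: 12.35
ee_pos: [538.7, 258.0, 55.8]
tcp_rot: [179.8, 0.3, 169.0]
ft_force: [0.4, 0.7, -3.9]
gripper_width: 47.4
clock: 12.6
ee_pos: [538.9, 258.0, 55.8]
tcp_rot: [179.8, 0.3, 169.0]
ft_force: [-0.9, -0.0, -3.0]
gripper_width: 47.4
```

```bash
python3 -m jog '0 0 0 0 0 2 0.4;0 0 0 0 0 2 0.4'
```

```text
clock: 12.85
ee_pos: [538.9, 258.1, 55.6]
tcp_rot: [179.8, 0.3, 169.0]
ft_force: [-5.0, -2.2, 15.9]
gripper_width: 47.5
```

Contact at TCP z 55.7, as predicted. Releasing.

```bash
python3 -m jog '0 0 0 0 0 0 0.4;0 0 0 0 0 0 0.6;0 0 0 0 0 0 0.65;0 0 0 0 0 0 0.75;0 0 0 0 0 0 0.85;0 0 0 0 0 0 0.85;0 0 0 0 0 0 0.85;0 0 0 0 0 -10 0.85;0 0 0 0 0 -15 0.85;0 0 0 0 0 -20 0.85;0 0 0 0 0 -25 0.85;0 0 0 0 0 -25 0.85'; python3 plan.py 534 259 55.5 168.9;  python3 - <<'E'
from h import *
b,_=shot('scene')
cv2.imwrite('pics/c5.png',crop(b,390,152,80,70,8))
E
```

```text
clock: 14.35
ee_pos: [538.7, 257.9, 155.2]
tcp_rot: [179.7, 0.4, 169.0]
ft_force: [0.4, -0.9, 0.1]
gripper_width: 72.4
clock 14.35 pose [538.7 257.9 155.2] [179.71   0.4  168.96] w 72.4 F [ 0.4 -0.9  0.1]
shift [ 5.5 -0.4 99.7] turn [0.0051 0.007  0.0011] J6 -54.5
```

View pics/c5.png

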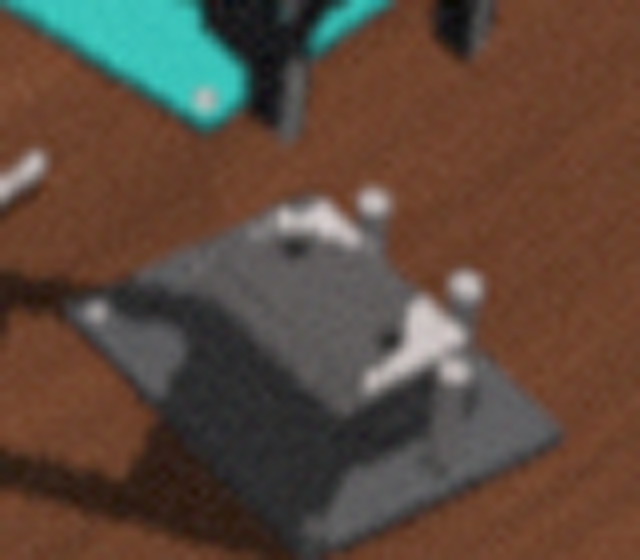

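The new plate lies on the pile, inside the pins (pin heads at (373,203), (465,287), (455,372)). Next I'll straddle the whole pile, between the two side pins, and squeeze it into line.

```bash
python3 -m jog '0.005 0.007 0 3.5 -2 0 0.92;0 0 0 0 0 25 0.92;0 0 0 0 0 25 0.92;0 0 0 0 0 20 0.92;0 0 0 0 0 0 0.92'; python3 plan.py 535.6 255.3 27 168.9
```

```text
clock: 15.02
ee_pos: [535.8, 257.2, 88.4]
tcp_rot: [179.8, 0.3, 169.0]
ft_force: [-0.5, -0.3, -0.2]
gripper_width: 78.7
clock 15.03 pose [535.8 257.2  88.4] [179.77   0.31 168.96] w 78.7 F [-0.5 -0.3 -0.2]
shift [ 0.2 -2.2 61.4] turn [0.004  0.0054 0.0011] J6 -54.4
```

```bash
python3 -m jog '0.004 0.005 0 0 -2.2 12 0.92;0 0 0 0 0 12 0.92;0 0 0 0 0 8 0.92;0 0 0 0 0 6 0.92;0 0 0 0 0 0 0.92'; python3 plan.py 535.6 255.3 27 168.9
```

```text
clock: 15.65
ee_pos: [536.1, 255.2, 49.2]
tcp_rot: [180.0, 0.1, 169.0]
ft_force: [-0.5, 0.4, 0.6]
gripper_width: 78.6
clock 15.65 pose [536.1 255.2  49.2] [1.7995e+02 8.0000e-02 1.6896e+02] w 78.6 F [-0.5  0.4  0.6]
shift [ 0.5 -0.  22.2] turn [0.0008 0.0015 0.001 ] J6 -54.6
```

```bash
python3 -m jog '0 0 0 0 0 6 0.92;0 0 0 0 0 6 0.92;0 0 0 0 0 6 0.92;0 0 0 0 0 3 0.92;0 0 0 0 0 0 0.92'; python3 plan.py 535.6 255.3 27 168.9
```

```text
clock: 16.27
ee_pos: [536.5, 255.5, 27.2]
tcp_rot: [179.9, 0.1, 169.0]
ft_force: [-0.1, 0.1, -0.1]
gripper_width: 78.4
clock 16.27 pose [536.5 255.5  27.2] [1.7991e+02 1.4000e-01 1.6897e+02] w 78.4 F [-0.1  0.1 -0.1]
shift [ 0.9 -0.3  0.2] turn [0.0015 0.0024 0.0012] J6 -54.6
```

Free all the way down. Squeezing slowly.

```bash
python3 -m jog '0 0 0 0 0 0 0.82;0 0 0 0 0 0 0.76;0 0 0 0 0 0 0.7;0 0 0 0 0 0 0.66;0 0 0 0 0 0 0.62;0 0 0 0 0 0 0.58;0 0 0 0 0 0 0.55;0 0 0 0 0 0 0.5;0 0 0 0 0 0 0.5;0 0 0 0 0 0 0.5' 25; python3 plan.py 535.6 255.3 27 168.9
```

```text
clock: 17.52
ee_pos: [539.1, 264.3, 30.9]
tcp_rot: [179.0, 0.5, 168.8]
ft_force: [-0.1, 2.7, 0.1]
gripper_width: 50.0
clock 17.52 pose [539.1 264.3  30.9] [178.97   0.5  168.84] w 50.0 F [-0.1  2.7  0.1]
shift [ 1.7 -9.5  3.8] turn [ 0.0179  0.0087 -0.0009] J6 -54.6
```

```bash
python3 - <<'E'
from h import *
a,_=shot('top');b,_=shot('scene')
cv2.imwrite('pics/c6.png',np.hstack([crop(b,392,154,66,70,8),crop(a,240,208,32,70,8)]))
E
```

```text
(no output)
```

View pics/c6.png

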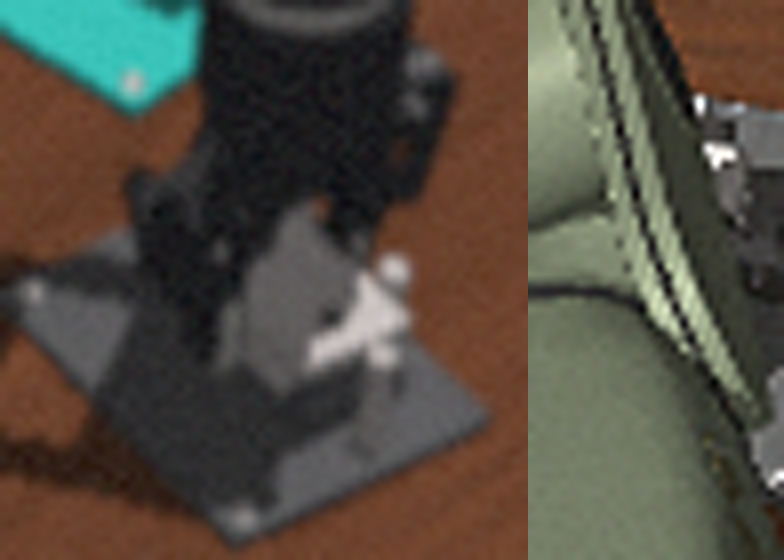

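The scene crop shows the pile up against the side pins. The +y fingertip met the seat's side and the −y finger swept the pile in. I'll open, lift out and check.

```bash
python3 -m jog '0 0 0 0 0 0 0.62;0 0 0 0 0 0 0.7;0 0 0 0 0 0 0.75;0 0 0 0 0 0 0.75;0 0 0 0 0 -10 0.75;0 0 0 0 0 -20 0.75;0 0 0 0 0 -30 0.75;0 0 0 -20 0 -40 0.6;0 0 0 0 0 0 0.3;0 0 0 0 0 0 0;0 0 0 0 0 0 0'; python3 - <<'E'
from h import *
a,_=shot('top');b,_=shot('scene')
cv2.imwrite('pics/c7.png',np.hstack([crop(b,392,158,60,64,8),crop(a,240,208,36,64,8)]))
s=sense();print(s['clock'],s['ee_pos'],s['tcp_rot'],s['gripper_width'])
E
```

```text
clock: 19.0
ee_pos: [556.6, 257.0, 135.5]
tcp_rot: [179.2, 0.4, 168.9]
ft_force: [-0.2, -0.5, 0.6]
gripper_width: 0.3
19.1 [556.39327372 256.96592592 135.06571674] [179.19174145   0.38738647 168.88830932] -0.10011203582628322
```

View pics/c7.png

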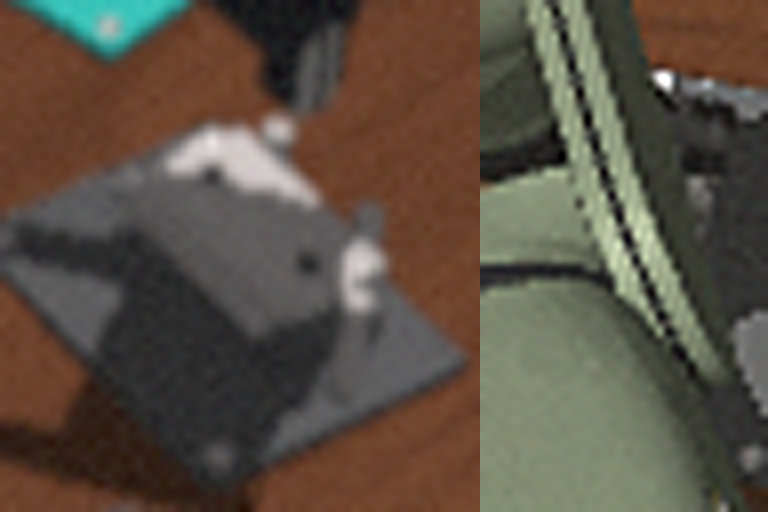

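The pile sits flush at the side pins, with the near pins showing at (280,130) and (365,260). Now I'll push the −x end with shut fingers.

```bash
python3 plan.py 459 280.5 34 168.9; python3 -m jog '0.014 0.007 0 50 0 0 0;0 0 0 50 0 0 0;0 0 0 0 0 0 0'; python3 plan.py 459 280.5 34 168.9
```

```text
clock 19.1 pose [556.4 257.  135.1] [179.19   0.39 168.89] w -0.1 F [ 0.4 -0.2 -0.6]
shift [100.8   2.9 100.4] turn [ 0.0141  0.0068 -0.0002] J6 -55.7
clock: 19.48
ee_pos: [454.7, 276.0, 132.0]
tcp_rot: [-179.8, -0.2, 168.8]
ft_force: [0.8, 0.1, 0.5]
gripper_width: 0.2
clock 19.48 pose [454.7 276.  132. ] [-179.81   -0.24  168.84] w 0.2 F [0.8 0.1 0.5]
shift [-3.8  5.6 98. ] turn [-0.0032 -0.0042 -0.001 ] J6 -48.8
```

```bash
python3 -m jog '-0.003 -0.004 0 -3 5.6 25 0;0 0 0 0 0 25 0;0 0 0 0 0 24 0;0 0 0 0 0 16 0;0 0 0 0 0 6 0;0 0 0 0 0 0 0'; python3 plan.py 492.4 274 34 168.9
```

```text
clock: 20.23
ee_pos: [463.6, 281.7, 32.1]
tcp_rot: [179.9, 0.2, 168.9]
ft_force: [-0.9, 0.3, 0.4]
gripper_width: -0.0
clock 20.23 pose [463.6 281.7  32.1] [179.92   0.21 168.87] w -0.0 F [-0.9  0.3  0.4]
shift [-29.7  -2.   -1.8] turn [ 0.0015  0.0038 -0.0005] J6 -48.7
```

```bash
python3 -m jog '0.0015 0.004 0 -4 -2 -1 0;0 0 0 -4 0 0 0;0 0 0 -4 0 0 0;0 0 0 -4 0 0 0;0 0 0 -4 0 0 0;0 0 0 -3 0 0 0;0 0 0 -3 0 0 0'; python3 plan.py 492.4 274 34 168.9
```

```text
clock: 21.1
ee_pos: [482.2, 274.3, 34.5]
tcp_rot: [-179.7, -1.0, 168.7]
ft_force: [-7.5, 2.4, 4.8]
gripper_width: -0.2
clock 21.1 pose [482.2 274.3  34.5] [-179.74   -0.96  168.69] w -0.2 F [-7.5  2.4  4.8]
shift [-10.    1.7   0.3] turn [-0.0046 -0.0168 -0.0037] J6 -50.9
```

```bash
python3 -m jog '-0.004 -0.016 0 -3 1 0 0;0 0 0 -3 0 0 0;0 0 0 -3 0 0 0;0 -0.005 0 -3 0 0 0'; python3 plan.py 492.4 274 34 168.9
```

```text
clock: 21.6
ee_pos: [486.0, 272.7, 34.5]
tcp_rot: [-179.6, -0.7, 168.6]
ft_force: [-7.0, 2.1, 3.1]
gripper_width: -0.1
clock 21.6 pose [486.  272.7  34.5] [-179.64   -0.73  168.56] w -0.1 F [-7.   2.1  3.1]
shift [-6.   2.5  0.4] turn [-0.0063 -0.0127 -0.0059] J6 -50.7
```

```bash
python3 -m jog '-0.004 -0.012 -0.005 -4 2 0 0;0 -0.008 0 -4 1 0 0;0 -0.008 0 -4 0 0 0;0 -0.008 0 -4 0 0 0'; python3 plan.py 492.4 274 34 168.9
```

```text
clock: 22.1
ee_pos: [490.7, 271.8, 34.3]
tcp_rot: [-179.4, 0.0, 168.7]
ft_force: [-9.6, 3.0, 4.9]
gripper_width: 0.1
clock 22.1 pose [490.7 271.8  34.3] [-1.7935e+02  1.0000e-02  1.6868e+02] w 0.1 F [-9.6  3.   4.9]
shift [-1.2  2.5  0.3] turn [-0.0113  0.0001 -0.0039] J6 -50.1
```

```bash
python3 -m jog '-0.01 0 -0.003 -4 2 0 0;0 -0.003 0 -4 1 0 0;0 -0.003 0 -4 0 0 0'; python3 plan.py 492.4 274 34 168.9
```

```text
clock: 22.48
ee_pos: [491.1, 271.9, 34.3]
tcp_rot: [-179.4, -1.0, 168.7]
ft_force: [-11.9, 6.8, 6.3]
gripper_width: 0.2
clock 22.48 pose [491.1 271.9  34.3] [-179.43   -1.05  168.68] w 0.2 F [-11.9   6.8   6.3]
shift [-0.8  2.4  0.3] turn [-0.0099 -0.0183 -0.0038] J6 -51.2
```

```bash
python3 -m jog '-0.005 -0.018 0 -8 2 0 0;0 -0.005 0 -10 1 0 0;0 -0.01 0 -10 0 0 0'; python3 plan.py 492.4 274 34 168.9
```

```text
clock: 22.85
ee_pos: [491.4, 271.5, 34.3]
tcp_rot: [-178.9, -2.4, 168.1]
ft_force: [-29.2, 15.8, 16.8]
gripper_width: -0.2
clock 22.85 pose [491.4 271.5  34.3] [-178.91   -2.45  168.07] w -0.2 F [-29.2  15.8  16.8]
shift [-0.5  2.6  0.2] turn [-0.0187 -0.0429 -0.0141] J6 -51.4
```

It stopped solidly at 33 N, 1 mm from the predicted end-pin position. Backing off to look.

```bash
python3 -m jog '-0.018 -0.043 -0.01 3 0 0 0;0 0 0 10 0 0 0;0 0 0 15 0 -10 0;0 0 0 5 0 -40 0;0 0 0 0 0 -50 0;0 0 0 50 0 -30 0;0 0 0 50 0 0 0;0 0 0 20 0 0 0'; python3 - <<'E'
from h import *
a,_=shot('top','pics/top8.png');b,_=shot('scene','pics/scene8.png')
cv2.imwrite('pics/c8.png',np.hstack([crop(b,392,158,50,64,8),crop(a,244,206,50,64,8)]))
s=sense();print(s['clock'],s['ee_pos'],s['tcp_rot'],s['gripper_width'])
E
```

```text
clock: 23.85
ee_pos: [339.8, 304.5, 173.0]
tcp_rot: [179.6, 0.5, 168.5]
ft_force: [0.3, 1.1, -0.1]
gripper_width: -0.2
23.95 [340.40164182 304.69096372 172.65976487] [179.59718843   0.4643525  168.59727942] -0.08944827274624557
```

View pics/c8.png

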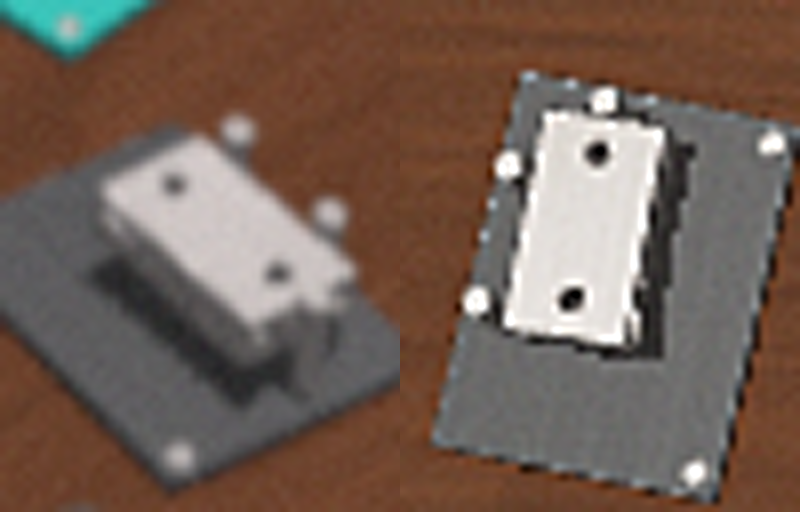

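The top view shows the pile at the end pin, nearly square, but with a slight gap and turn against the side pins and a lower plate peeking out at (632,335). So next is a y push with the finger sides, turned 90°.

```bash
python3 -m jog '0 0 0.175 0 0 0 0;0 0 0.175 0 0 0 0;0 0 0.175 0 0 0 0;0 0 0.175 0 0 0 0;0 0 0.175 0 0 0 0;0 0 0.175 0 0 0 0;0 0 0.175 0 0 0 0;0 0 0.175 0 0 0 0;0 0 0.165 0 0 0 0'; python3 plan.py 523 191.5 100 78.9
python3 - <<'E'
from h import *
J=np.load('jig.npy');c,s=np.cos(J[3]),np.sin(J[3])
for n,cc in(('top',(243,202)),('scene',(394,158))):
    im=cv2.imread(f'pics/{n}8.png'); hsv=cv2.cvtColor(im,cv2.COLOR_BGR2HSV); m=((hsv[...,1]<50)&(hsv[...,2]>165)).astype(np.uint8)
    nn,l,st,ce=cv2.connectedComponentsWithStats(m,connectivity=4); k=l[cc[1]-4:cc[1]+4,cc[0]-4:cc[0]+4]; k=np.bincount(k[k>0]).argmax()
    w=onz(n,np.argwhere(l==k)[:,::-1].astype(float),50)[:,:2]-J[:2]
    w=np.c_[c*w[:,0]+s*w[:,1],-s*w[:,0]+c*w[:,1]].astype(np.float32); print(n,w.mean(0),cv2.minAreaRect(w))
E
```

```text
clock: 25.08
ee_pos: [354.9, 305.3, 171.0]
tcp_rot: [179.1, -0.4, 75.6]
ft_force: [0.3, 0.4, 0.9]
gripper_width: -0.3
clock 25.07 pose [354.9 305.3 171. ] [179.07  -0.44  75.62] w -0.3 F [0.3 0.4 0.9]
shift [-69.1 189.9  73.5] turn [ 0.0165 -0.0073 -0.0573] J6 54.3
top [-0.8147056 -3.4754314] ((-0.3016319274902344, -4.1437225341796875), (89.5919418334961, 53.003055572509766), 4.457565784454346)
scene [ 0.8510412 -2.0564587] ((2.1623001098632812, -2.1338863372802734), (95.08955383300781, 49.74684143066406), 2.592879056930542)
```

```bash
python3 -m jog '0.016 -0.007 -0.057 -17 48 0 0;0 0 0 -14 47 0 0;0 0 0 -14 47 0 0;0 0 0 -12 40 0 0;0 0 0 0 0 0 0'; python3 plan.py 523 191.5 100 78.9
```

```text
clock: 25.7
ee_pos: [534.4, 207.2, 169.7]
tcp_rot: [179.7, 0.0, 78.8]
ft_force: [-0.9, 0.3, -0.4]
gripper_width: -0.1
clock 25.7 pose [534.4 207.2 169.7] [1.7973e+02 1.0000e-02 7.8790e+01] w -0.1 F [-0.9  0.3 -0.4]
shift [-17.6  -8.5  69.6] turn [ 0.0047  0.0002 -0.0019] J6 31.4
```

```bash
python3 -m jog '0.005 0 0 -17 -8 10 0;0 0 0 0 0 35 0;0 0 0 0 0 35 0;0 0 0 0 0 30 0;0 0 0 0 0 16 0;0 0 0 0 0 8 0;0 0 0 0 0 0 0'; python3 plan.py 530.6 229.8 34 78.9
```

```text
clock: 26.58
ee_pos: [526.0, 190.4, 29.9]
tcp_rot: [-180.0, 0.1, 78.7]
ft_force: [0.2, 0.1, 0.2]
gripper_width: -0.2
clock 26.57 pose [526.  190.4  29.9] [-1.800e+02  7.000e-02  7.867e+01] w -0.2 F [0.2 0.1 0.2]
shift [39.5 -3.2 -4.1] turn [-0.      0.0012 -0.004 ] J6 30.2
```

```bash
python3 -m jog '0 0 -0.004 8 -3 -4 0;0 0 0 8 0 0 0;0 0 0 7 0 0 0;0 0 0 4 0 0 0;0 0 0 4 0 0 0;0 0 0 4 0 0 0'; python3 plan.py 530.6 229.8 34 78.9;  python3 -m jog '0 0 0 4 0 0 0;0 0 0 4 0 0 0;0 0 0 4 0 0 0';python3 plan.py 530.6 229.8 34 78.9
```

```text
clock: 27.32
ee_pos: [530.7, 227.6, 36.7]
tcp_rot: [179.9, 0.1, 79.0]
ft_force: [-2.9, -6.1, 4.1]
gripper_width: -0.0
clock 27.32 pose [530.7 227.6  36.7] [1.7986e+02 8.0000e-02 7.9000e+01] w -0.0 F [-2.9 -6.1  4.1]
shift [ 2.2 -0.5  2.7] turn [0.0025 0.0014 0.0018] J6 33.3
clock: 27.7
ee_pos: [530.0, 230.6, 36.8]
tcp_rot: [-179.8, 1.2, 79.4]
ft_force: [1.0, -14.8, 6.8]
gripper_width: 0.1
clock 27.7 pose [530.  230.6  36.8] [-179.84    1.18   79.35] w 0.1 F [  1.  -14.8   6.8]
shift [-0.6  0.8  2.8] turn [-0.0027  0.0207  0.0079] J6 34.4
```

```bash
python3 -m jog '0 0.02 0.008 6 0 2 0;0 0.012 0 8 0 2 0;0 0.012 0 10 0 0 0;0 0.012 0 10 0 0 0'; python3 plan.py 530.6 229.8 34 78.9
```

```text
clock: 28.2
ee_pos: [529.5, 231.0, 34.8]
tcp_rot: [-179.2, 1.5, 80.0]
ft_force: [1.1, -36.2, 12.5]
gripper_width: -0.0
clock 28.2 pose [529.5 231.   34.8] [-179.2     1.55   79.99] w -0.0 F [  1.1 -36.2  12.5]
shift [-0.9  1.3  0.8] turn [-0.0137  0.0272  0.0189] J6 33.7
```

Solid stop at the side pins (36 N). Backing off and measuring.

```bash
python3 -m jog '-0.012 0.027 0.018 -3 0 0 0;0 0 0 -12 0 0 0;0 0 0 -15 0 -15 0;0 0 0 0 0 -50 0;0 0 0 -30 -20 -50 0;0 0 0 -15 -50 0 0;0 0 0 -10 -50 0 0;0 0 0 0 -50 0 0;0 0 0 0 -40 0 0'; cat > chk.py <<'E'
import sys; from h import *
t=sys.argv[1]; J=np.load('jig.npy');c,s=np.cos(J[3]),np.sin(J[3])
a,_=shot('top');b,_=shot('scene')
cv2.imwrite(f'pics/c{t}.png',np.hstack([crop(b,392,158,50,64,8),crop(a,244,206,50,64,8)]))
for n,cc,im in(('top',(243,202),a),('scene',(394,158),b)):
    hsv=cv2.cvtColor(im[:,:,::-1].copy(),cv2.COLOR_BGR2HSV); m=((hsv[...,1]<50)&(hsv[...,2]>165)).astype(np.uint8)
    nn,l,st,ce=cv2.connectedComponentsWithStats(m,connectivity=4); k=l[cc[1]-4:cc[1]+4,cc[0]-4:cc[0]+4]; k=np.bincount(k[k>0]).argmax()
    w=onz(n,np.argwhere(l==k)[:,::-1].astype(float),50)[:,:2]-J[:2]
    w=np.c_[c*w[:,0]+s*w[:,1],-s*w[:,0]+c*w[:,1]].astype(np.float32); print(n,w.mean(0),cv2.minAreaRect(w))
s=sense();print(s['clock'],s['ee_pos'],s['tcp_rot'])
E
python3 chk.py 9
```

```text
clock: 29.32
ee_pos: [305.3, 184.3, 158.8]
tcp_rot: [179.5, -0.5, 78.7]
ft_force: [-0.1, 0.6, -0.3]
gripper_width: 0.2
top [-0.7398496  -0.05283527] ((-0.520843505859375, -0.20285415649414062), (48.97815704345703, 89.48445892333984), 89.72879028320312)
scene [0.16904527 0.6302489 ] ((1.4405632019042969, 0.051723480224609375), (49.259498596191406, 95.52772521972656), 88.01615142822266)
29.425 [303.2197809  183.83838716 158.44641233] [179.67662041  -0.3597782   78.84355896]
```

View pics/c9.png

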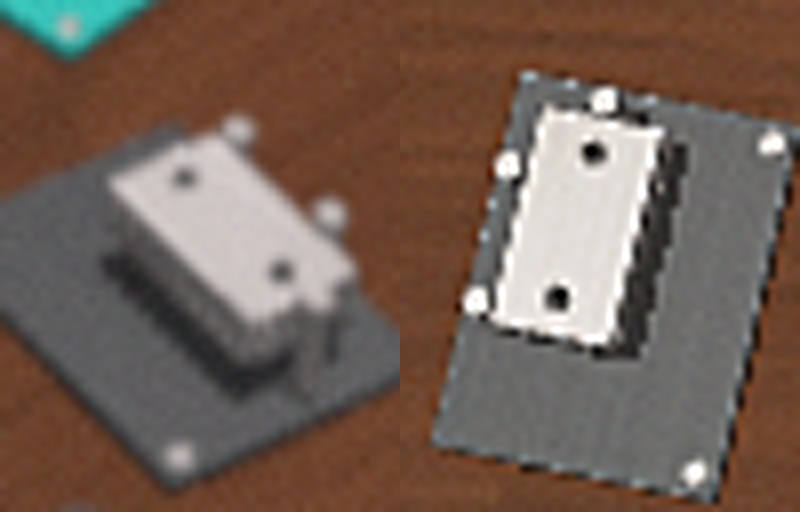

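The top plate measures within 1 mm and 0.5° of home, with nothing peeking out below it. The turn may have drawn the ends back slightly, so I'll do one more light x push.

```bash
python3 -m jog '0 0 -0.175 0 0 0 0;0 0 -0.175 0 0 0 0;0 0 -0.175 0 0 0 0;0 0 -0.175 0 0 0 0;0 0 -0.175 0 0 0 0;0 0 -0.175 0 0 0 0;0 0 -0.175 0 0 0 0;0 0 -0.175 0 0 0 0;0 0 -0.165 0 0 0 0;0 0 0 0 0 0 0'; python3 plan.py 459 280.5 100 168.9
```

```text
clock: 30.68
ee_pos: [311.4, 185.8, 166.6]
tcp_rot: [178.9, 1.3, 171.6]
ft_force: [0.4, 0.2, -0.2]
gripper_width: 0.0
clock 30.68 pose [311.4 185.8 166.6] [178.92   1.31 171.61] w 0.0 F [ 0.4  0.2 -0.2]
shift [-130.7  113.9   71.8] turn [0.0194 0.0223 0.0475] J6 -52.7
```

```bash
python3 -m jog '0.019 0.022 0.047 -30 35 0 0;0 0 0 -33 28 0 0;0 0 0 -30 28 0 0;0 0 0 -30 26 0 0;0 0 0 0 0 0 0'; python3 plan.py 459 280.5 34 168.9
```

```text
clock: 31.3
ee_pos: [459.9, 280.4, 169.7]
tcp_rot: [179.8, 0.2, 168.0]
ft_force: [-0.5, -0.1, 0.2]
gripper_width: 0.4
clock 31.3 pose [459.9 280.4 169.7] [179.83   0.19 167.98] w 0.4 F [-0.5 -0.1  0.2]
shift [  1.3  -0.5 135.7] turn [ 0.003   0.0034 -0.016 ] J6 -47.8
```

```bash
python3 -m jog '0.003 0.003 -0.016 3 -0.5 35 0;0 0 0 0 0 35 0;0 0 0 0 0 30 0;0 0 0 0 0 18 0;0 0 0 0 0 8 0;0 0 0 0 0 2 0;0 0 0 0 0 0 0'; python3 plan.py 492.4 274 34 168.9
```

```text
clock: 32.17
ee_pos: [456.2, 278.9, 41.2]
tcp_rot: [179.9, 0.1, 168.2]
ft_force: [0.5, -0.1, -0.9]
gripper_width: -0.4
clock 32.17 pose [456.2 278.9  41.2] [1.7992e+02 1.1000e-01 1.6823e+02] w -0.4 F [ 0.5 -0.1 -0.9]
shift [-36.5   2.6   7.3] turn [ 0.0014  0.002  -0.0117] J6 -48.0
```

```bash
python3 -m jog '0 0 -0.012 -8 2.6 7 0;0 0 0 -8 0 0 0;0 0 0 -8 0 0 0;0 0 0 -4 0.5 0 0;0 0 0 -4 0.5 0 0;0 0 0 -3 0 0 0;0 0 0 -3 0 0 0'; python3 plan.py 492.4 274 34 168.9
```

```text
clock: 33.05
ee_pos: [492.3, 276.0, 35.5]
tcp_rot: [179.9, -0.4, 168.7]
ft_force: [-8.6, 4.7, 5.3]
gripper_width: 0.3
clock 33.05 pose [492.3 276.   35.5] [179.91  -0.44 168.72] w 0.3 F [-8.6  4.7  5.3]
shift [-0.5 -2.   1.5] turn [ 0.0016 -0.0077 -0.0031] J6 -51.2
```

```bash
python3 -m jog '0 -0.01 0 -6 -2 1 0;0 -0.012 0 -8 0 0 0;0 -0.012 0 -8 0 0 0'; python3 plan.py 492.4 274 34 168.9; python3 -m jog '0 -0.02 0 3 0 0 0;0 0 0 10 0 0 0;0 0 0 15 0 -10 0;0 0 0 5 0 -40 0;0 0 0 0 0 -50 0;0 0 0 50 0 -30 0;0 0 0 50 0 0 0;0 0 0 20 0 0 0'; python3 chk.py 10
```

```text
clock: 33.42
ee_pos: [492.2, 274.2, 34.5]
tcp_rot: [-179.8, -1.0, 168.1]
ft_force: [-22.5, 12.1, 14.5]
gripper_width: -0.0
clock 33.42 pose [492.2 274.2  34.5] [-179.75   -1.    168.15] w -0.0 F [-22.5  12.1  14.5]
shift [-0.2 -0.2  0.5] turn [-0.0042 -0.0176 -0.0131] J6 -50.9
clock: 34.42
ee_pos: [337.1, 307.6, 171.3]
tcp_rot: [-180.0, 0.3, 168.0]
ft_force: [0.8, 0.0, -0.4]
gripper_width: 0.3
top [-0.57108843 -0.52056503] ((-0.3361663818359375, -0.4835033416748047), (89.48841857910156, 49.25338363647461), 0.44748878479003906)
scene [0.69783765 0.43713412] ((1.5975799560546875, 0.6458492279052734), (48.89468765258789, 95.47468566894531), 89.07950592041016)
34.525 [337.82673262 307.84750415 171.08166807] [-179.98336332    0.30537415  168.08325331]
```

View pics/c10.png

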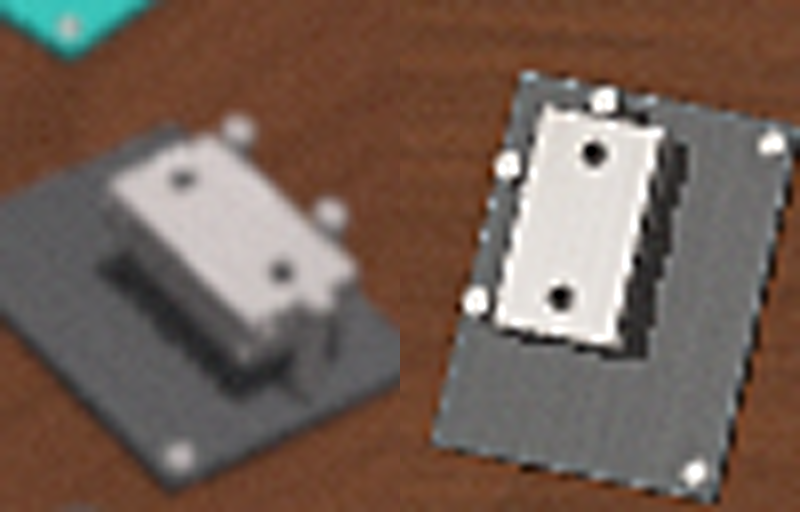

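The pile is square, its −y face flush in the scene view, the plate against all three pins in the top view. Handing in.

```bash
python3 -c "
from plant import robot; print(robot.job_done())"
```

```text
the job is handed in; nothing more can be done
None
```

I set the third plate on the pile from the held position, with no drop. I then squeezed the pile and pushed it square with shut fingers: end pin, side pins, then end pin again. The job was handed in at about 34.5 s of the 62 s allowed.

**Position:** the top plate measured (−0.3, −0.5) mm from home and 0.4° of turn in the top camera. The scene camera gave (1.6, 0.6) mm and about 1°. The two disagree by roughly 2 mm along x, which is the calibration error and within the 3 mm limit.

**Contact:** the pushes ended at solid stops, at about 36 N on the side pins and 26 N on the last end push. Those stops were within about 1.5 mm of where the pins were predicted to be.

**Lower plates:** I did not measure them. I judged them flush only by eye, because nothing showed beyond the top plate in the last pictures.

**Side effects:** the first squeeze pushed the gripper about 9 mm towards the side pins, because one fingertip met the seat's side. It did no harm that I could see. The bystanders were not measured again, but no move was aimed near them.

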